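# Roll a reagent bottle up the ramp onto the bottle roller

### The job

Push the reagent bottle that lies at the foot of the loading ramp slowly up the ramp with the fingers, without letting it roll back down, until it drops fully home between the two rollers at the top, then take the hand away. Only push it, gently and at a few centimetres a second: do not lift, squeeze or carry it, and leave the bottles and the beaker beside the ramp where they stand.

Things in the scene. Friction and masses are not known exactly. Their poses are not given: they have to be found in the camera images.
- bottle: White plastic bottle, black cap, paper label, lying across the ramp's foot against the lip. Origin on its axis; own y runs along it to the cap; x and z turn as it rolls. Round body 64 mm in diameter from y = -65 to 45 mm, cap 44 mm in diameter, y = 48 to 67 mm. 0.3 to 0.6 kg. Smooth, slippery plastic (friction about 0.35). Rolls freely: left alone on the slope it runs back down.
- ramp: Bottle roller with loading ramp, one unit fixed to the bench; place and yaw vary. Origin on the bench; x level, uphill; y left; z up. From there, in mm: deck from x = -110 (12 high) to 60 (33 high), 7 degrees; grey housing x = 128 to 190, 80 high, full width; beside the rollers, cheeks at y = +-72 to +-79, 48 high. The machine is off: nothing turns.
- deck: Sloping aluminium deck of the ramp, part of the unit. Origin mid-width at the lower end of its surface; x up the slope, y left, z square to it. 171 mm long; side rails at y = +-72 to +-79 mm stand 18 mm above it; a lip across the lower end (x = -6 to 0) stands 8 mm above it. The bottle's axis starts at about x = 21, z = 32 mm.
- cradle (a point): Where the bottle's axis lies when home, mid-width, 88 mm along x and 62 mm up from the unit's origin; same axes. Black rollers 20 mm in diameter lie along y: near one's axis 18 mm before and 38 mm below this point, far one (the stop) 28 mm past and 32 mm below. Within 15 mm short of home the bottle drops in by itself; 8 mm past home it meets the housing.
- amber: Bystander: small upright amber bottle, 48 mm in diameter, 88 mm high, on the bench right of the ramp. Origin at the centre of its underside.
- jar: Bystander: upright grey jar with a white lid, 58 mm in diameter, 65 mm high, on the bench left of the ramp. Origin at the centre of its underside.
- beaker: Bystander: clear plastic beaker, 56 mm across, 75 mm high, on the bench right of the ramp's upper end. Origin at the centre of its underside.
Things that resemble listed ones, but are neither listed nor needed, are in the scene too. Leave any red look-alike of the bottle alone.

How it is judged:
On the way, in this order (a step that is already met when the one before it is completed fails the run):
1. the bottle has been pushed past the middle of the ramp (x of bottle in the frame of deck above 0.1 m), for 0.05 s.
2. the bottle is home between the two rollers (x of bottle in the frame of cradle between -0.004 and 0.004 m and z of bottle in the frame of cradle between -0.004 and 0.004 m and angle between the y axis of bottle and the y axis of ramp, either way round below 0.1 rad), for 0.2 s.
At the end, for the whole second after the job is handed in: The bottle lies at rest between the two rollers, its axis within 4 mm of home along and above the ramp and within 0.1 rad of straight across; the amber bottle, jar and beaker are within 15 mm of where they stood (all of step 2 and linear speed of bottle below 0.02 m/s and distance of each of amber, jar, beaker from where it was at the start of the episode below 0.015 m); the robot touches nothing.
It fails at once if the bottle runs on the ramp, rolled back or flung (faster than 0.25 m/s) (x of bottle in the frame of deck below 0.17 m and linear speed of bottle above 0.25 m/s).
It fails at once if the bottle is lifted off the ramp (more than 8 mm) (z of bottle in the frame of deck above 0.04 m).
It fails at once if the fingers squeeze or ram the bottle (more than 30 N) (contact force between the fingers and bottle above 30 N).
It fails at once if the amber bottle, jar or beaker is knocked (moved 15 mm or tipped) (distance of any of amber, jar, beaker from where it was at the start of the episode above 0.015 m or angle between any of amber, jar, beaker's own z axis and vertical above 0.25 rad).
It also fails if it takes over 40 s, if anything falls off the work surface, if the arm or the gripper's body presses on something with over 40 N, if the wrist force passes 120 N, or if a joint passes its speed limit or range.

### The arm

A 6-joint arm with a two-finger parallel gripper is mounted at the origin on the work surface. World frame = base frame: x ahead of the robot, y to its left, z up, the work surface at z = 0. Lengths are in m, angles in rad, forces in N, time in s.
With the tool pointing down it reaches from about 0.375 to 0.975 m from the base axis. Payload 3.8 kg.
Tool frame: the origin (TCP) lies midway between the tips of the shut fingers; the grasp point (between the pads) lies 19 mm behind it; x points along the fingers, y is the direction in which the jaws open and shut, and the axes are right-handed (so a half turn about x gives the same grasp; the last joint's range is limited). The gripper opens to 88 mm and grips with 3 to 60 N. Pads are 18 mm wide; open, the fingers measure 123 mm over their backs; the gripper's body (75 mm by 187 mm) begins 45 mm behind the grasp point.
Start: joints at [-1.336, 0.264, 1.604, -0, 1.274, -0.037], TCP at [0.181, -0.65, 0.239] pointing down, gripper open.
Joint ranges: [-2.63, 2.63], [-0.94, 2.18], [0.31, 2.57], [-1.31, 4.45], [0, 2.66], [-2.55, 2.55]. Speed limits (rad/s): [2.57, 2.57, 3.14, 3.14, 3.14, 3.14].

### API

Orientations are given as a rotation vector (axis times angle).
In Python, from cell import manip, inverse_kinematics, cams, order gives the robot as it stands. Calls block until the motion is done:
- manip.move_pose(position, orientation): joint-space move of the TCP to a pose.
- manip.move_linear(position, rate=0.15, rot=None): straight line of the TCP; rot=None keeps the orientation; rate is the mean speed in m/s.
- manip.set_joints(angles): joint-space move.
- manip.set_gripper(opening, force=None): finger opening in m; force is the grip in N (None keeps the last); returns when the fingers have stopped.
- manip.dwell(seconds).
- inverse_kinematics(position, orientation): joint angles nearest the present ones, or None.
- manip.state(): the state.
- cams.capture(name): name is "side" or "top"; returns a dict with "image" (384x512x3 uint8, blue, green, red), "z_map" (384x512 float32, m along the optical axis (not along the pixel's ray), 0 where there is no reading), "intrinsics" (3x3 intrinsics, pixels), "k1" (the pictures are not rectified: a ray, as slopes to the right and down, at radius r is drawn at 1 + k1 r^2 times it, then the intrinsics apply), "position" and "orientation" of the camera in the world. Camera axes: x right, y down, z forward; pixel columns grow to the right and rows downward; lengths in m; the calibration is good to about 2 mm. A picture is of the moment at which its call begins.
A pose or a line that the arm cannot do raises manip.IKError and nothing moves.
- order.close_job(): hands the job in, once; it reports no verdict.
The state is a dict: "clock": time; "joint_pos": joint angles; "joint_velocities": joint speeds; "tau": joint torques, N m; "tool_pos": TCP position; "tcp_rot": TCP orientation; "contact_force": force on the tool from outside, world axes, zero at the start; "moment": the same for the moment, N m; "gripper_width": finger opening in m.
Only numpy, scipy, OpenCV 4.12 (cv2) and the standard library are available. Lean on these libraries where they do the work, as an engineer would, in place of code of your own. Each camera call takes 0.05 s, during which the arm holds its last target.

## Working session

There is one attempt and no reset: what is moved stays moved. The work goes in short steps, each a Python script; the robot and the scene stay as the last script left them, time stands still between calls to the robot, and variables do not carry over. Pictures are saved under pics/ and viewed, and the job is handed in when it is done.

```bash
ls; mkdir -p pics; python3 - <<'E'
from cell import manip,cams
import cv2,numpy as np
for n in("top","side"):
    c=cams.capture(n); cv2.imwrite(f"pics/{n}0.png",c["image"]); np.savez(f"{n}0.npz",**c)
    print(n,c["intrinsics"],c["k1"],c["position"],c["orientation"],c["z_map"].min(),c["z_map"].max())
print(manip.state())
E
```

```text
pics
top [[379.91338941   0.         258.20045326]
 [  0.         379.91338941 191.79948375]
 [  0.           0.           1.        ]] -0.08863402417782007 [0.48122195 0.06224646 0.97458705] [-2.20307462  2.15849927 -0.08501272] 0.0 1.8216599
side [[421.78188046   0.         250.96263594]
 [  0.         421.78188046 192.02418603]
 [  0.           0.           1.        ]] -0.15389180059679333 [0.49252878 0.96337015 0.69234371] [-0.07066886  2.72423953 -1.47156268] 0.0 3.4185326
{'clock': 0.1, 'joint_pos': array([-1.33589718e+00,  2.64667241e-01,  1.60523401e+00,  2.17778785e-05,
        1.27370493e+00, -3.68963217e-02]), 'joint_velocities': array([ 6.15356051e-05, -2.49898874e-03, -2.37396594e-03,  6.55701634e-04,
        6.18610112e-05,  1.36146537e-03]), 'tau': array([-6.03559511e-04, -5.03618896e+01, -3.58069360e+01,  7.30739557e-02,
        2.32833676e-02, -6.50616585e-05]), 'tool_pos': array([ 0.18106906, -0.64959284,  0.23752149]), 'tcp_rot': array([ 2.07674822,  0.28609676, -2.07712198]), 'contact_force': array([-0.3320087 ,  0.09906791, -0.10752307]), 'moment': array([ 0.03482429,  0.006638  , -0.02849526]), 'gripper_width': 0.08786781495624402}
```

View pics/top0.png

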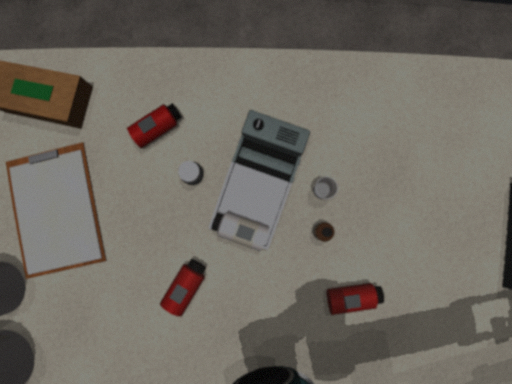

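View pics/side0.png

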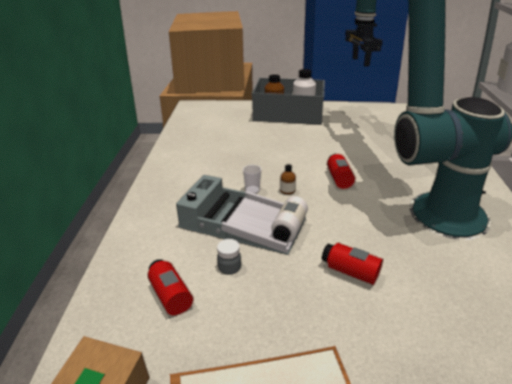

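Top view: the ramp runs from its foot at about (242,232) to the housing at (276,130), uphill being up and to the right. The white bottle lies across the foot with its cap at (217,222). The jar is at (190,173), the beaker at (323,187), the amber bottle at (323,231), and the red look-alikes are all clear of the ramp. Next I measure from the depth map.

```bash
cat > h.py <<'E'
import cv2,numpy as np
from scipy.spatial.transform import Rotation as R
def cloud(c):
    K=c["intrinsics"];h,w=c["z_map"].shape
    u,v=np.meshgrid(np.arange(w),np.arange(h))
    p=np.stack([u,v],-1).reshape(-1,1,2).astype(float)
    n=cv2.undistortPoints(p,K,np.array([float(c["k1"]),0,0,0])).reshape(h,w,2)
    z=c["z_map"][...,None]
    P=np.concatenate([n*z,z],-1)
    W=P@R.from_rotvec(c["orientation"]).as_matrix().T+c["position"]
    W[c["z_map"]==0]=np.nan
    return W
E
python3 - <<'E'
from h import *
c=dict(np.load("top0.npz"));W=cloud(c)
np.set_printoptions(precision=4,suppress=True)
for n,(u,v) in dict(bench=(350,100),jar=(190,172),beaker=(323,187),amber=(323,231),hous=(276,130),deck=(256,195),deckhi=(264,170),bot=(243,231),cap=(217,222)).items(): print(n,W[v,u])
m=(W[...,2]>.072)&(W[...,2]<.088)
mm=np.zeros(m.shape,np.uint8);mm[100:175,230:320]=m[100:175,230:320]
n,l,s,ce=cv2.connectedComponentsWithStats(mm);k=1+s[1:,4].argmax()
P=W[l==k];print("housing",len(P),P.mean(0),cv2.minAreaRect(P[:,:2].astype(np.float32)*1000))
# deck patch
D=W[178:208,240:272].reshape(-1,3);D=D[(D[:,2]>.01)&(D[:,2]<.04)]
A=np.c_[D[:,:2],np.ones(len(D))];q,*_=np.linalg.lstsq(A,D[:,2],rcond=None)
print("deck plane",q,np.degrees(np.arctan(np.hypot(*q[:2]))),np.degrees(np.arctan2(q[1],q[0])),np.std(A@q-D[:,2]))
im=cv2.resize(c["image"][100:260,170:350],None,fx=4,fy=3.5,interpolation=cv2.INTER_CUBIC) 
cv2.imwrite("pics/zoom.png",cv2.resize(c["image"][100:250,190:350],None,fx=4,fy=4,interpolation=cv2.INTER_CUBIC))
E
```

```text
bench [ 0.8069 -0.1744  0.0009]
jar [0.5974 0.2293 0.0665]
beaker [ 0.5738 -0.103   0.0016]
amber [ 0.4626 -0.0892  0.0882]
hous [0.7018 0.0239 0.078 ]
deck [0.5482 0.0691 0.0212]
deckhi [0.6102 0.0504 0.0343]
bot [0.4587 0.0975 0.0777]
cap [0.4785 0.1603 0.0679]
housing 1521 [0.697  0.0216 0.0787] ((699.340087890625, 24.146278381347656), (157.67581176757812, 60.831085205078125), 71.1284408569336)
deck plane [ 0.1142 -0.0437 -0.0349] 6.969116588527693 -20.954046822378388 0.0017022344503252254
```

View pics/zoom.png

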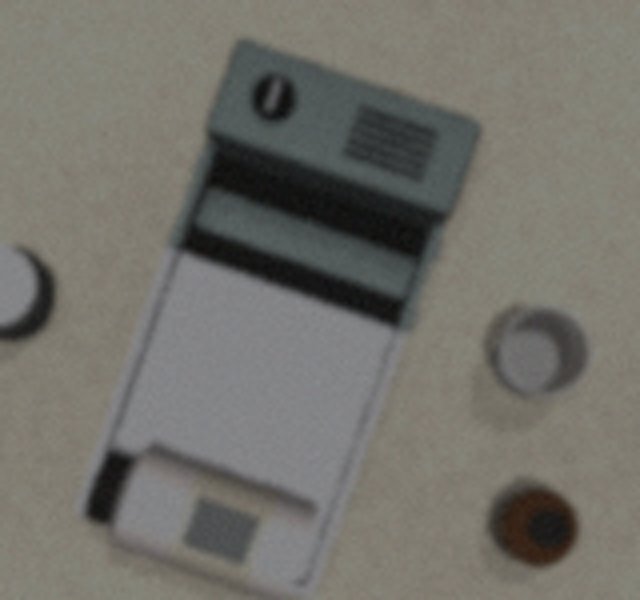

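```bash
cat >> h.py <<'E'
yaw=np.radians(71.13-90); ux=np.array([np.cos(yaw),np.sin(yaw),0]); uy=np.array([-np.sin(yaw),np.cos(yaw),0]); uz=np.array([0,0,1.])
O=np.array([.69934,.02415,0])-.159*ux
def r2w(x,y,z): return O+x*ux+y*uy+z*uz
def w2r(P): return (P-O)@np.stack([ux,uy,uz],1)
ROTA=R.from_matrix(np.stack([-uz,uy,ux],1)).as_rotvec()
ROTB=R.from_matrix(np.stack([-uz,-uy,-ux],1)).as_rotvec()
E
python3 - <<'E'
from h import *
from cell import inverse_kinematics as ik, manip
np.set_printoptions(precision=4,suppress=True)
print("O",O)
for n in("top","side"):
    c=dict(np.load(n+"0.npz"));W=cloud(c);P=w2r(W.reshape(-1,3));P=P[np.isfinite(P[:,0])]
    h=P[(abs(P[:,0]-.16)<.05)&(abs(P[:,1])<.1)&(abs(P[:,2]-.08)<.006)]
    print(n,"housing",len(h),h.min(0),h.max(0),np.median(h,0))
    b=P[(P[:,0]>-.14)&(P[:,0]<-.045)&(abs(P[:,1])<.09)&(P[:,2]>.05)]
    print(" bottle",len(b),np.percentile(b,1,0),np.percentile(b,99,0))
    b=b[(b[:,1]<.035)&(b[:,1]>-.055)]
    # circle fit in x-z with r=32
    from scipy.optimize import least_squares
    s=least_squares(lambda q:np.hypot(b[:,0]-q[0]-q[2]*b[:,1],b[:,2]-q[1])-.032,[-.093,.046,0],loss='soft_l1',f_scale=.002)
    print(" axis x,z,slope",s.x)
for rot in(ROTA,ROTB):
    for p in(r2w(-.15,-.01,.25),r2w(-.15,-.01,.036),r2w(.05,-.01,.056)):
        print(p,ik(p,rot))
E
```

```text
O [0.5489 0.0756 0.    ]
top housing 1501 [ 0.1287 -0.0788  0.0741] [0.1894 0.0788 0.0859] [ 0.1572 -0.005   0.0787]
 bottle 1362 [-0.1233 -0.0624  0.0524] [-0.0619  0.066   0.0799]
 axis x,z,slope [-0.0928  0.0458 -0.0034]
side housing 722 [ 0.1253 -0.0817  0.074 ] [0.1897 0.0816 0.0858] [0.1522 0.0063 0.0802]
 bottle 928 [-0.1239 -0.0614  0.0507] [-0.065   0.0689  0.0823]
 axis x,z,slope [-0.0924  0.048   0.0063]
[0.4037 0.1146 0.25  ] [ 0.2173 -0.2461  2.0974  0.      1.2903 -1.0242]
[0.4037 0.1146 0.036 ] [ 0.2173  0.0119  2.3102  0.      0.8195 -1.0242]
[0.593  0.0499 0.056 ] [ 0.0422  0.2901  1.9359  0.      0.9155 -1.1993]
[0.4037 0.1146 0.25  ] [ 0.2173 -0.2461  2.0974  0.      1.2903  2.1174]
[0.4037 0.1146 0.036 ] [0.2173 0.0119 2.3102 0.     0.8195 2.1174]
[0.593  0.0499 0.056 ] [0.0422 0.2901 1.9359 0.     0.9155 1.9423]
```

Both views agree with each other and with the given geometry. The housing measures 158 x 61 mm, and the bottle axis is at x = -92.6, z = 46 mm (expected -93, 46). Now I approach from behind the bottle.

```bash
python3 - <<'E'
from h import *
from cell import manip,cams
np.set_printoptions(precision=4,suppress=True)
manip.set_gripper(.05)
manip.move_pose(r2w(-.152,-.009,.2),ROTA)
manip.move_linear(r2w(-.152,-.009,.036),rate=.12)
s=manip.state();print(s["clock"],w2r(s["tool_pos"]),s["contact_force"],s["gripper_width"])
for n in("top","side"):
    c=cams.capture(n);cv2.imwrite(f"pics/{n}1.png",c["image"] if n=="top" else cv2.resize(c["image"][130:300,140:360],None,fx=3,fy=3))
E
```

```text
5.1333 [-0.1514 -0.0086  0.0367] [ 0.002  -0.8124 -0.3731] 0.0501382341322969
```

View pics/side1.png

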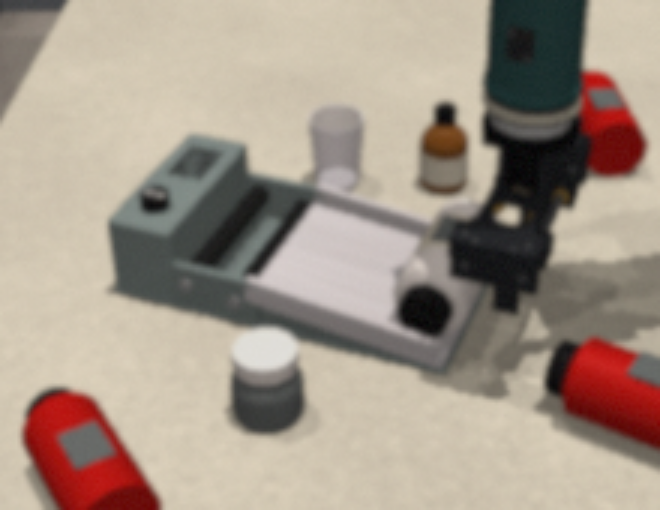

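The fingers (505,290 in the crop) stand behind the bottle, which is still against the lip. The bystanders have not moved. Next I push slowly in segments while watching the force.

```bash
cat >> h.py <<'E'
def push(manip,xs,rate,off=.041):
    f0=None
    for x in xs:
        ax=x+off
        z=.046+max(0,min(ax,.07)+.0926)*np.tan(np.radians(7))-.010
        manip.move_linear(r2w(x,-.009,z),rate=rate)
        s=manip.state();print(round(s["clock"],2),w2r(s["tool_pos"]).round(4),"F ramp",(s["contact_force"]@np.stack([ux,uy,uz],1)).round(2),flush=True)
        if np.linalg.norm(s["contact_force"])>12: print("FORCE STOP");break
E
python3 - <<'E'
from h import *
from cell import manip,cams
push(manip,[-.14,-.13,-.12],.025)
push(manip,[-.09,-.06,-.03],.035)
c=cams.capture("side");np.savez("side2.npz",**c);cv2.imwrite("pics/side2.png",cv2.resize(c["image"][130:300,140:360],None,fx=3,fy=3))
c=cams.capture("top");np.savez("top2.npz",**c);cv2.imwrite("pics/top2.png",c["image"])
W=w2r(cloud(c).reshape(-1,3))
E
```

```text
5.87 [-0.14   -0.0091  0.0359] F ramp [ 0.13 -0.27 -0.21]
6.42 [-0.1298 -0.009   0.0364] F ramp [-0.43 -0.36 -0.34]
6.97 [-0.1195 -0.0089  0.0378] F ramp [-1.4   0.75  0.05]
7.98 [-0.09   -0.0091  0.0412] F ramp [-0.85 -0.55 -0.05]
9.0 [-0.06   -0.0091  0.0449] F ramp [-0.51  0.25 -0.05]
10.02 [-0.03   -0.0091  0.0486] F ramp [-0.18 -0.05 -0.02]
```

View pics/side2.png

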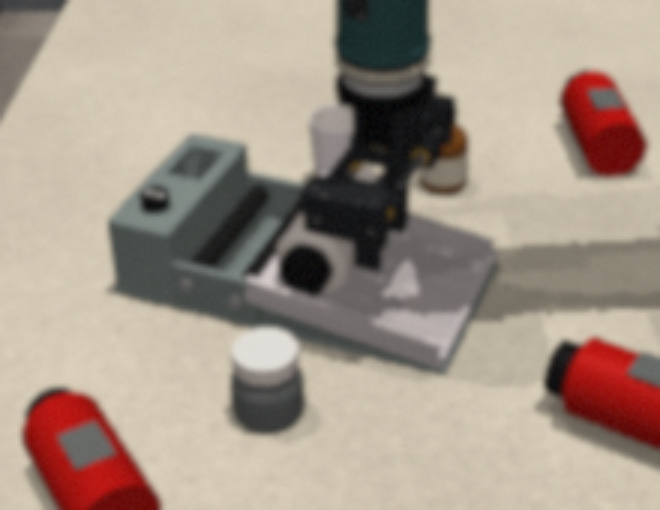

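View pics/top2.png

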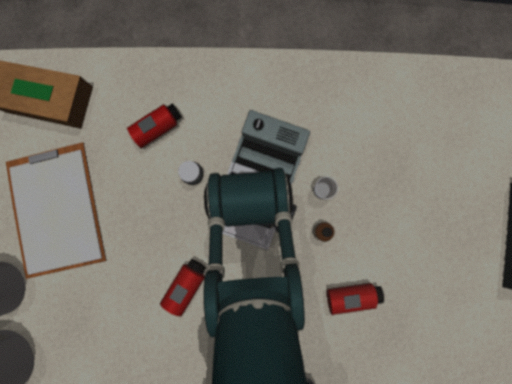

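The bottle is on the deck ahead of the fingers (cap at 305,268 in the crop). Next I measure the finger-to-axis offset from the side depth, then continue.

```bash
cat >> h.py <<'E'
def bot(c,x0,z0):
    P=w2r(cloud(c).reshape(-1,3));P=P[np.isfinite(P[:,0])]
    # cap end face centre region and cap rim: dark end face, y about .066
    im=c["image"].max(-1).reshape(-1)[np.isfinite(cloud(c).reshape(-1,3)[:,0])]
    e=P[(abs(P[:,0]-x0)<.026)&(abs(P[:,2]-z0)<.026)&(P[:,1]>.045)&(P[:,1]<.078)&(im<60)]
    r=cv2.minEnclosingCircle((e[:,[0,2]]*1000).astype(np.float32))
    lo,hi=np.percentile(e[:,[0,2]],[2,98],axis=0)
    return len(e),r,lo,hi,np.median(e[:,1])
E
python3 - <<'E'
from h import *
print(bot(dict(np.load("side2.npz")),.011,.058))
from cell import manip,cams
push(manip,[0,.015,.024],.03)
c=cams.capture("side");np.savez("side3.npz",**c);cv2.imwrite("pics/side3.png",cv2.resize(c["image"][130:300,140:360],None,fx=3,fy=3))
print(bot(c,.066,.064))
E
```

```text
(191, ((10.318869590759277, 64.04810333251953), 20.322206497192383), array([-0.00817545,  0.04799378]), array([0.0272227 , 0.08183275]), np.float64(0.06711147254113539))
11.28 [ 0.0001 -0.009   0.0523] F ramp [-0.12  0.32 -0.37]
11.93 [ 0.0155 -0.009   0.0543] F ramp [-1.54  0.35  0.61]
12.38 [ 0.0246 -0.0089  0.0555] F ramp [-0.78  0.24  0.93]
(199, ((62.886653900146484, 65.99703216552734), 23.946958541870117), array([0.0462921 , 0.04975431]), array([0.08371182, 0.08852803]), np.float64(0.06652516249368665))
```

View pics/side3.png

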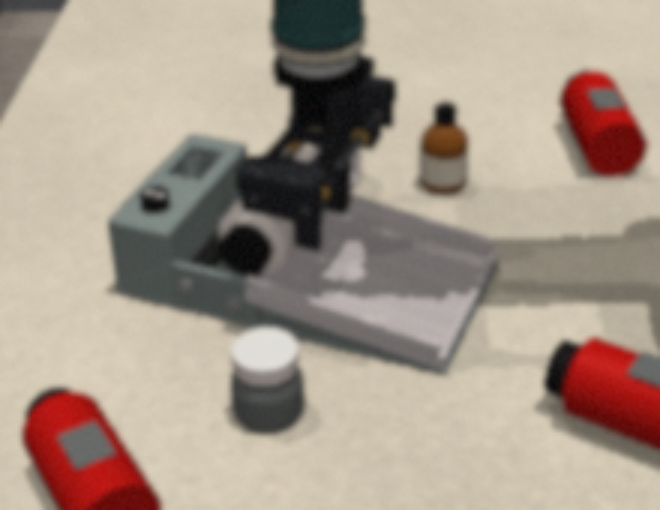

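The cap is at (245,250) in the crop, and the axis reads about 0.065, just before the near roller's crest. Now I ease it over in small steps.

```bash
python3 - <<'E'
from h import *
from cell import manip,cams
push(manip,[.029,.033,.037,.041,.0445],.02)
c=cams.capture("side");np.savez("side4.npz",**c);cv2.imwrite("pics/side4.png",cv2.resize(c["image"][130:300,140:360],None,fx=3,fy=3))
print(bot(c,.086,.062))
E
```

```text
12.82 [ 0.0295 -0.009   0.0561] F ramp [ 0.48  0.69 -1.15]
13.18 [ 0.0332 -0.009   0.056 ] F ramp [ 1.44 -1.04 -0.06]
13.53 [ 0.0372 -0.009   0.056 ] F ramp [ 0.38 -0.06 -0.15]
13.88 [ 0.0412 -0.009   0.056 ] F ramp [0.07 0.55 0.51]
14.2 [ 0.0447 -0.009   0.056 ] F ramp [-0.6  -0.08 -0.62]
(199, ((87.46177673339844, 56.247589111328125), 28.87871551513672), array([0.06692603, 0.04548423]), array([0.10650863, 0.08398034]), np.float64(0.06581043245969996))
```

View pics/side4.png

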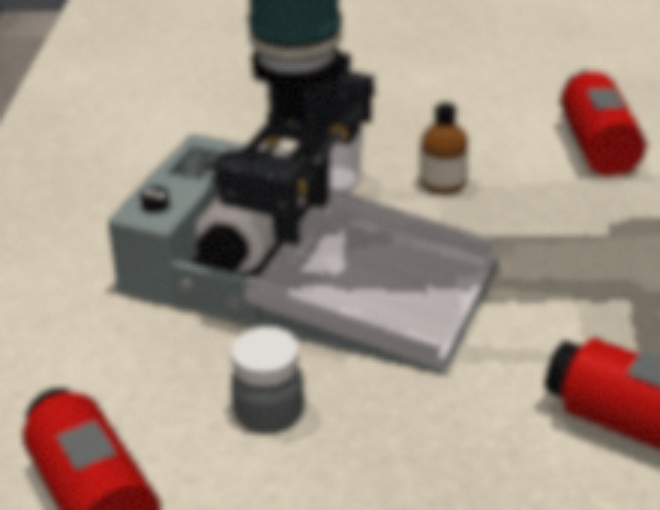

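The bottle has dropped in: cap at (222,248), axis x about 0.087. The force is near zero. I'll withdraw back down the slope, then up and aside, and check.

```bash
python3 - <<'E'
from h import *
from scipy.optimize import least_squares
from cell import manip,cams
manip.move_linear(r2w(.01,-.009,.06),rate=.06)
manip.move_linear(r2w(.0,-.009,.22),rate=.12)
manip.set_joints([-1.336,0.264,1.604,0,1.274,-.037])
for n in("top","side"):
    c=cams.capture(n);P=w2r(cloud(c).reshape(-1,3));P=P[np.isfinite(P[:,0])]
    b=P[(P[:,0]>.056)&(P[:,0]<.122)&(P[:,1]<.035)&(P[:,1]>-.055)&(P[:,2]>.068)]
    s=least_squares(lambda q:np.hypot(b[:,0]-q[0]-q[2]*b[:,1],b[:,2]-q[1])-.032,[.085,.062,0],loss='soft_l1',f_scale=.002)
    print(n,"axis x,z,slope",s.x.round(4),len(b))
    cv2.imwrite(f"pics/{n}5.png",c["image"])
    if n=="top":
        W=cloud(c);W0=cloud(dict(np.load("top0.npz")))
        for k,(u,v) in dict(jar=(190,172),amber=(323,231),beaker=(323,187)).items():
            sl=(slice(v-9,v+10),slice(u-9,u+10));print(k,"max |depth diff| median",np.nanmedian(abs(W[sl]-W0[sl])[...,2]))
print(manip.state()["clock"],manip.state()["contact_force"])
E
```

```text
top axis x,z,slope [ 0.0886  0.0609 -0.002 ] 972
jar max |depth diff| median 0.0015917940251274354
amber max |depth diff| median 0.0015453684664932799
beaker max |depth diff| median 0.0015862626829193927
side axis x,z,slope [ 0.0892  0.0622 -0.0021] 451
19.3917 [-0.31394063 -0.50697941  0.18050838]
```

View pics/top5.png

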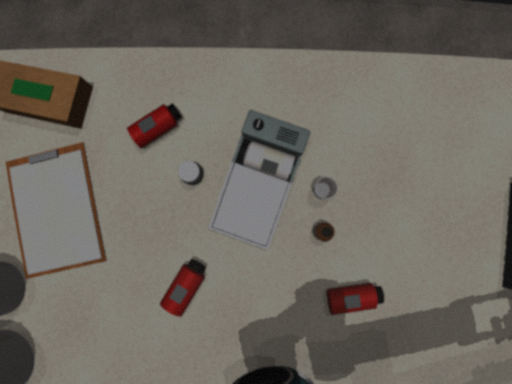

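The bottle lies between the rollers at (268,160). Its axis is at x = 88.6/89.2 and z = 60.9/62.2 mm (home is 88, 62), with a slope of -0.002 rad. The bystanders are where they stood, and the arm is clear.

```bash
python3 -c "
from cell import order
print(order.close_job())"
```

```text
the job is handed in; nothing more can be done
None
```

The bottle is home between the two rollers, and I handed the job in at about 19 s on the robot's clock, well inside the 40 s limit.

- **Push:** I pushed it up the ramp at 2–3.5 cm/s with the fingers part-open (50 mm) behind it. It went over the near roller and dropped in by itself. Then I backed the hand off down the slope, lifted it and returned the arm to its start pose, clear of everything. Every force reading, taken at the end of each short push, was about 2 N or less.
- **Bottle check:** The top and side cameras put the axis at x = 88.6 and 89.2 mm and z = 60.9 and 62.2 mm, where home is 88 and 62 mm. It lies 0.002 rad from straight across. The two views agree to about 1 mm, within the 2 mm calibration.
- **Bystanders:** The amber bottle, jar and beaker sit at the same pixels as before. Their depths differ from the first picture only by noise, about 1.6 mm.
- **Weaker readings:** My mid-push axis heights, measured from the cap's outline, were off by up to 6 mm. I used them only as a rough check on progress. No other check failed or disagreed.

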